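# Full stroke of the soap pump over the strainer

### The arm

A 7-joint arm with a two-finger parallel gripper is mounted at the origin on a cart in front of the work surface, level with it; the furniture and walls round the work are solid. World frame = base frame: x ahead of the robot, y to its left, z up, the work surface at z = 0. Lengths are in m, angles in rad, forces in N, time in s.
With the tool pointing down it reaches from about 0.425 to 0.825 m from the base axis. Payload 3.6 kg.
Tool frame: the origin (TCP) lies on the centre line of the jaws, within the pads' length; the fingertips stand 14 mm ahead of it and the grasp point (between the pads) lies 5 mm behind it; x points along the fingers, y is the direction in which the jaws open and shut, and the axes are right-handed (so a half turn about x gives the same grasp; the last joint's range is limited). The gripper opens to 93 mm and grips with 3 to 60 N. Pads are 15 mm wide; open, the fingers measure 128 mm over their backs; the gripper's body (75 mm by 188 mm) begins 65 mm behind the grasp point.
Start: joints at [-1.153, 0.615, -0.013, 1.423, 0.008, 1.103, -0.04], TCP at [0.28, 0.587, 0.233] pointing down, gripper open.
Joint ranges: [-3.12, 3.12], [-0.3, 2.06], [-1.34, 1.32], [0.26, 2.42], [-1.36, 4.5], [0.01, 1.98], [-2.84, 2.84]. Speed limits (rad/s): [2.79, 2.79, 3.14, 3.14, 3.14, 3.14, 3.14].

### API

Orientations are given as a rotation vector (axis times angle).
In Python, from cell import arm gives the robot as it stands.
- The arm moves only by the tool send_rows, never from a script. Its argument "series" is a list of rows, each a list of 7 numbers: the shift along the tool's x, y, z in units of 40 mm (1.0 is 40 mm), then the turn, a rotation vector about the tool's x, y, z in units of 6 degrees (1.0 is 6 degrees), then the finger opening in mm, from 0 to 93. In form: [[x, y, z, rx, ry, rz, grip], ...]. A call has 1 to 10 rows; each row is the pose to reach, as a shift and turn from the pose commanded when the call began, along the tool's axes at that moment; what a row does not reach only later rows make up. A row lasts 1/12 s, in which the tool goes at most 41.7 mm and 7.16 degrees, less where a joint would pass 70% of its speed; a pose out of reach is approached as far as the arm can. A call with a gripper value outside its range is refused whole. The fingers move at their own pace and stop on an object; "newtons" is the grip in N (left out, the last holds). Time passes only in rows, so rows that repeat a pose let the fingers close. It gives the time, the measured TCP pose, the force and the opening at its end, in the units of the state.
- arm.get_state(): the state, without advancing time (a new reading comes with each control period).
- arm.camera(name): name is "scene" or "top" or "wrist"; returns the picture (420x560x3 uint8, red, green, blue); there is no depth.
- arm.calibration(name): a dict with "mtx" (3x3 intrinsics, pixels), "world_to_cam" (4x4, takes a point from world to camera coordinates). Camera axes: x right, y down, z forward; pixel columns grow to the right and rows downward; lengths in m; the calibration is good to about 2 mm. A picture is of the moment at which its call begins: read the wrist's pose just before it. calibration takes no time and is no camera call; for the wrist camera it gives the pose at the moment of the call.
- arm.close_job(): hands the job in, once; it reports no verdict.
The state is a dict: "time": time; "qpos": joint angles; "qd": joint speeds; "joint_torque": joint torques, N m; "position": TCP position; "tool_rot": TCP orientation; "wrist_force": force on the tool from outside, world axes, zero at the start; "moment": the same for the moment, N m; "finger_gap": finger opening in m.
Only numpy, scipy, OpenCV 4.12 (cv2) and the standard library are available. Lean on these libraries where they do the work, as an engineer would, in place of code of your own. Each camera call takes 0.05 s, during which the arm holds its last target. There are 200 camera calls.

### The job

The tea strainer is to be washed and stands under the spout of one of the two soap pumps. Press that pump's head straight down until it bottoms on its stop, then let it spring back all the way up. Do not press the other pump, and leave the strainer standing where it is.

Things in the scene. Friction and masses are not known exactly. Their poses are not given: they have to be found in the camera images.
- tall_pump_top (a point): Centre of the flat top of the black press head (40 mm across, 16 mm thick) of the tall pump (slim steel cylinder, 64 mm wide), fixed upright on the worktop. At rest 185 mm above the worktop; goes straight down 24 mm to the stop. The spout, 11 mm thick, leaves the head level along this point's -x; its outlet is 95 mm from the head's axis, 26 mm below the top, and moves with the head, clear of what stands below.
- squat_pump_top (a point): Centre of the flat top of the black press head (40 mm across, 16 mm thick) of the squat pump (white ceramic cylinder, 80 mm wide), fixed upright on the worktop. At rest 134 mm above the worktop; goes straight down 18 mm to the stop. The spout, 11 mm thick, leaves the head level along this point's -x; its outlet is 95 mm from the head's axis, 26 mm below the top, and moves with the head, clear of what stands below.
- tall_pump_plunger (a joint): Plunger of the tall pump: 0 m is fully up, grows as it is pressed, 0.024 m is bottomed on the stop. Its spring pushes back with about 4 N at the top and 13 N at the stop, and lifts it all the way up by itself when let go.
- squat_pump_plunger (a joint): Plunger of the squat pump: 0 m is fully up, grows as it is pressed, 0.018 m is bottomed on the stop. Its spring pushes back with about 4 N at the top and 11 N at the stop, and lifts it all the way up by itself when let go.
- strainer_mid (a point): Centre, half-way up, of the loose steel-mesh tea strainer: an open cup 61 mm high, 82 mm across the rim, upright, z up. It stands under the spout of the pump to be pressed, 95 mm (within 10 mm) from the axis of that pump's head; the other pump is over 140 mm away and has a flat grey bottle cap (69 mm wide, 24 mm high) under its spout to catch drips.

How it is judged:
On the way:
1. the plunger of the pump over the strainer is pressed down to its stop (within 3 mm) (((horizontal distance between strainer_mid and tall_pump_top below 0.12 m and value of joint tall_pump_plunger above 0.021 m) or (horizontal distance between strainer_mid and squat_pump_top below 0.12 m and value of joint squat_pump_plunger above 0.015 m))), for 0.1 s.
At the end, for the whole second after the job is handed in: The pump over the strainer has been pressed to within 3 mm of its stop; both plungers are fully up again (within 3 mm); the strainer stands upright (within 10 degrees) within 20 mm of where it stood (value of joint each of tall_pump_plunger, squat_pump_plunger below 0.003 m and distance of strainer_mid from where it was at the start of the episode below 0.02 m and angle between strainer_mid's own z axis and vertical below 0.17 rad and (horizontal distance between strainer_mid and tall_pump_top below 0.12 m or horizontal distance between strainer_mid and squat_pump_top below 0.12 m)); the robot touches nothing.
It fails at once if the pump that is not over the strainer is pressed (by more than 5 mm) ((horizontal distance between strainer_mid and tall_pump_top below 0.12 m and value of joint squat_pump_plunger above 0.005 m) or (horizontal distance between strainer_mid and squat_pump_top below 0.12 m and value of joint tall_pump_plunger above 0.005 m)).
It fails at once if the strainer is knocked away (by more than 30 mm) or tipped (by more than 30 degrees) (distance of strainer_mid from where it was at the start of the episode above 0.03 m or angle between strainer_mid's own z axis and vertical above 0.52 rad).
It also fails if it takes over 32 s, if anything falls off the work surface, if the arm or the gripper's body presses on something with over 40 N, if the wrist force passes 120 N, or if a joint passes its speed limit or range.

## Working session

There is one attempt and no reset: what is moved stays moved. The work goes in short steps, Python scripts to look and compute and a tool call to move; the robot and the scene stay as the last step left them, time stands still between calls to the robot, and variables do not carry over. Pictures are saved under pics/ and viewed, about 8 in all and at most 12, crops included, and the job is handed in when it is done.

Besides the shell and the picture viewer there is one more tool, called after "Emit:" as name([rows], argument=value, ...), one row to a line, values as JSON. send_rows: Moves the arm, as the interface text tells. Its arguments: {"type":"object","properties":{"series":{"type":"array","items":{"type":"array","items":{"type":"number"}}},"newtons":{"type":"number"}},"required":["series"]}

```bash
mkdir -p pics
python3 - <<'E'
from cell import arm
import cv2,numpy as np
s=arm.get_state();print({k:np.round(v,3).tolist() for k,v in s.items()})
for n in("scene","top"):
    im=arm.camera(n);cv2.imwrite(f"pics/{n}0.png",im[:,:,::-1])
    c=arm.calibration(n);print(n,c)
E
```

```text
{'time': 0.0, 'qpos': [-1.152, 0.616, -0.013, 1.425, 0.008, 1.103, -0.04], 'qd': [-0.003, -0.002, 0.0, -0.0, 0.002, -0.0, -0.0], 'joint_torque': [0.0, -45.892, 0.209, -16.574, -0.061, 0.02, 0.0], 'position': [0.279, 0.586, 0.231], 'tool_rot': [0.347, 1.543, -0.351], 'wrist_force': [-0.118, 0.863, 0.192], 'moment': [0.049, -0.006, -0.026], 'finger_gap': 0.093}
scene {'mtx': array([[503.8176005 ,   0.        , 284.3351241 ],
       [  0.        , 503.8176005 , 209.52258268],
       [  0.        ,   0.        ,   1.        ]]), 'world_to_cam': array([[ 0.86849105, -0.49555376, -0.01223822, -0.46116415],
       [-0.215819  , -0.35578088, -0.9093086 ,  0.24758442],
       [ 0.44625717,  0.79236762, -0.41594242,  1.13701503],
       [ 0.        ,  0.        ,  0.        ,  1.        ]])}
top {'mtx': array([[490.42275158,   0.        , 283.7583371 ],
       [  0.        , 490.42275158, 209.56910017],
       [  0.        ,   0.        ,   1.        ]]), 'world_to_cam': array([[ 8.29521410e-03, -9.99963700e-01,  1.94616805e-03,
        -2.05097247e-02],
       [-9.96497828e-01, -8.42837595e-03, -8.31927985e-02,
         4.97443374e-01],
       [ 8.32061816e-02, -1.24925016e-03, -9.96531570e-01,
         1.29796803e+00],
       [ 0.00000000e+00,  0.00000000e+00,  0.00000000e+00,
         1.00000000e+00]])}
```

View pics/scene0.png

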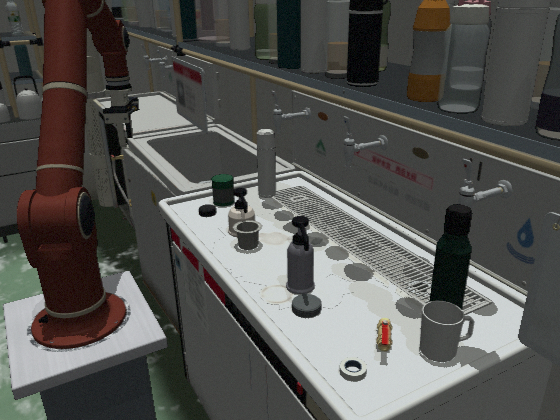

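View pics/top0.png

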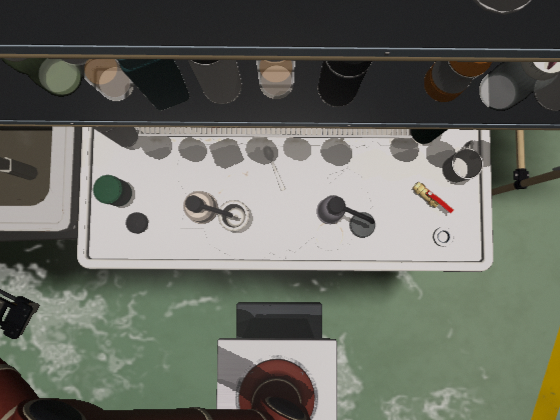

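The scene view shows the strainer (247,236) under the squat cream pump's spout (head about 240,192). The grey cap (307,305) is under the tall steel pump. In the top view the squat head is near (195,204), the strainer (234,216), the tall head (330,209) and the cap (362,224). I'll measure from an enlarged crop.

```bash
cat > h.py <<'E'
import numpy as np,cv2
from cell import arm
from scipy.spatial.transform import Rotation as R
def ray(n,uv,z,c=None):
    c=c or arm.calibration(n);T=np.linalg.inv(c["world_to_cam"])
    d=T[:3,:3]@np.linalg.inv(c["mtx"])@[*uv,1];o=T[:3,3]
    return o+d*(z-o[2])/d[2]
def proj(n,p,c=None):
    c=c or arm.calibration(n);q=c["world_to_cam"]@[*p,1];q=c["mtx"]@q[:3];return q[:2]/q[2]
E
python3 - <<'E'
from h import *
for nm,uv,z in(("squat",(195,204),.134),("strainer",(235,216),.061),("tall",(328,209),.185),("cap",(362,224),.024),("green",(108,190),.1),("shelfedge",(300,128),.3)):
    print(nm,ray("top",uv,z).round(3))
print(proj("scene",ray("top",(195,204),.134)))
a=cv2.imread("pics/top0.png")[180:250,160:260];b=cv2.imread("pics/scene0.png")[170:270,190:330]
a=cv2.resize(a,None,fx=6,fy=6,interpolation=2)
b=cv2.resize(b,(370,264))
cv2.imwrite("pics/crop.png",a)
E
```

```text
squat [0.5   0.202 0.134]
strainer [0.476 0.11  0.061]
tall [ 0.486 -0.12   0.185]
cap [ 0.46  -0.226  0.024]
green [0.537 0.429 0.1  ]
shelfedge [ 0.65  -0.049  0.3  ]
[240.06387654 190.91379255]
```

View pics/crop.png

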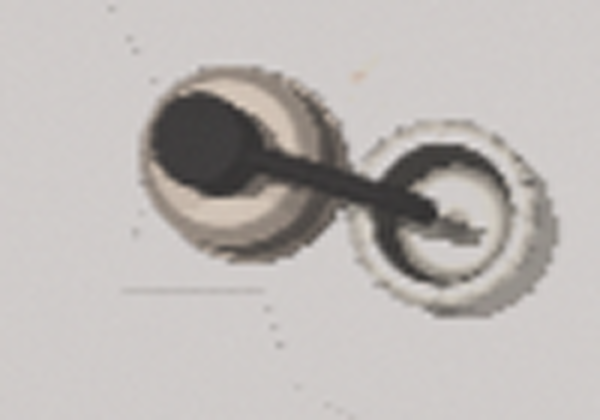

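The enlarged crop puts the squat head's top at about (193.3,203.7) and the strainer rim's centre at (235.3,216.3). The rim is about 82 mm wide, as stated, and the spout points at it. I'll check the tool axes, the clearances and the shifts.

Run:
```python
from h import *
p=ray("top",(193.3,203.7),.134);st=ray("top",(235.3,216.3),.061)
print(p,st,np.linalg.norm((p-st)[:2]))
print("steel bottle base",ray("scene",(267,195),0),"green",ray("scene",(222,203),0), "fence",[ray("scene",(120,z),0) for z in(135,)])
b=ray("scene",(267,195),0)
for z in(.15,.2,.25,.3):print(z,proj("scene",[b[0],b[1],z]))
s=arm.get_state();Rm=R.from_rotvec(s["tool_rot"]).as_matrix();print(Rm.round(3))
print("shift units",Rm.T@(np.array([p[0],p[1],.20])-s["position"])/.04)
```

```text
[0.50074101 0.20632911 0.134     ] [0.47558848 0.10969948 0.061     ] 0.09984955777514372
steel bottle base [0.69816902 0.41647539 0.        ] green [5.33969288e-01 4.34555634e-01 1.11022302e-16] fence [array([0.43294339, 1.47083396, 0.        ])]
0.15 [265.8308763  154.43047815]
0.2 [265.42204643 140.2437568 ]
0.25 [265.00306188 125.70465993]
0.3 [264.57353955 110.79989376]
[[-0.001  0.43   0.903]
 [-0.002  0.903 -0.43 ]
 [-1.    -0.002  0.   ]]
shift units [ 0.80475447 -6.18931231  9.08088457]
```

Emit:
send_rows([
  [0,-0.3,0.45,0,0,0,0],
  [0,-0.8,1.2,0,0,0,0],
  [0,-1.4,2.05,0,0,0,0],
  [0,-2.0,2.95,0,0,0,0],
  [0,-2.6,3.8,0,0,0,0],
  [0,-3.2,4.7,0,0,0,0],
  [0,-3.8,5.6,0,0,0,0],
  [0,-4.4,6.45,0,0,0,0],
  [0,-5.0,7.35,0,0,0,0],
  [0,-5.4,7.9,0,0,0,0],
], newtons=20)

```text
time: 0.93
position: [0.4734, 0.252, 0.2324]
tool_rot: [0.35, 1.542, -0.352]
wrist_force: [1.0, -0.1, -0.5]
finger_gap: 0.0309
```

Emit:
send_rows([
  [0,-0.4,0.6,0,0,0,0],
  [0,-0.75,1.1,0,0,0,0],
  [0,-0.8,1.2,0,0,0,0],
  [0,-0.8,1.2,0,0,0,0],
  [0,-0.8,1.2,0,0,0,0],
])

```text
time: 1.35
position: [0.5008, 0.2074, 0.2323]
tool_rot: [0.349, 1.544, -0.348]
wrist_force: [-0.4, 0.4, -0.3]
finger_gap: 0.0011
```

Run:
```python
from h import *
s=arm.get_state();c=arm.calibration("wrist")
w=arm.camera("wrist");t=arm.camera("scene")
print({k:np.round(s[k],4).tolist() for k in("time","position","tool_rot","wrist_force","finger_gap")})
p=[.5007,.2063,.134];print(proj("wrist",p,c),proj("scene",p), proj("wrist",s["position"]-np.array([0,0,.014]),c))
im=np.hstack([cv2.resize(w,(400,300)),cv2.resize(t[90:300,130:410],(400,300))])
cv2.imwrite("pics/near.png",im[:,:,::-1]);cv2.imwrite("pics/w.png",w[:,:,::-1])
```

```text
{'time': 1.35, 'position': [0.5008, 0.2074, 0.2323], 'tool_rot': [0.3485, 1.5441, -0.3476], 'wrist_force': [-0.4336, 0.3609, -0.3481], 'finger_gap': 0.0011}
[279.46165425 213.4493582 ] [239.66183685 190.40151292] [280.46120233 256.98020068]
```

View pics/near.png

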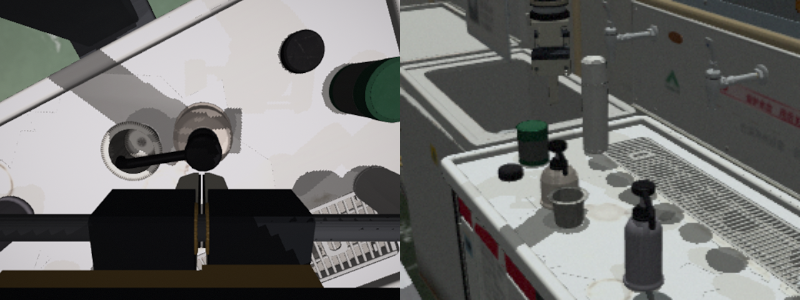

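The wrist view shows the head at about (286,210), against (279.5,213) predicted. The scene half shows the gripper directly above the squat pump. I'll measure the wrist offset more finely.

Run:
```python
from h import *
w=cv2.imread("pics/w.png")[160:260,220:340]
cv2.imwrite("pics/wc.png",cv2.resize(w,None,fx=6,fy=6,interpolation=2))
for uv in((285.6,210),(279.5,213.4),(285.6,205)):print(ray("wrist",uv,.134))
```

```text
[0.49986644 0.21259049 0.134     ]
[0.50029445 0.20743281 0.134     ]
[0.49644113 0.2141952  0.134     ]
```

View pics/wc.png

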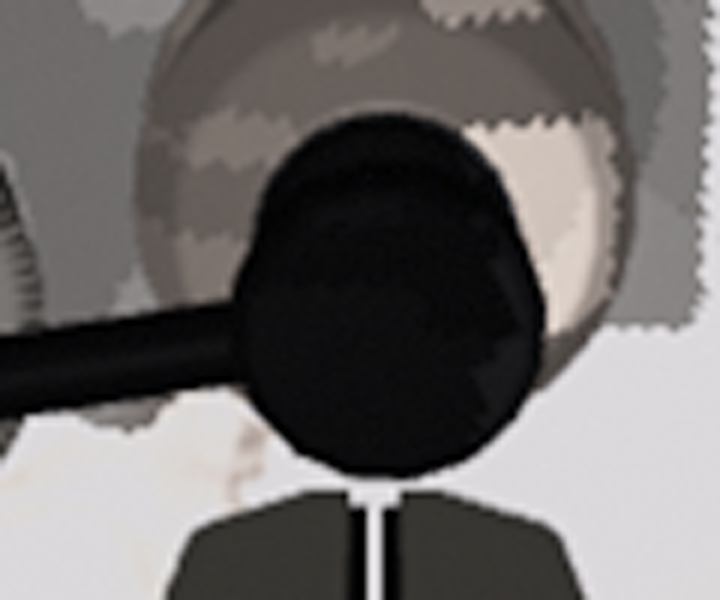

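The top disc's centre is at crop (392,333), which is (285.3,215.5) full and about (0.503,0.211) in world. The top camera gave (0.501,0.206). The tool is within 5 mm of both, so I nudge it slightly and go down to just above the head.

Emit:
send_rows([
  [0.3,0.06,0,0,0,0,0],
  [0.9,0.06,0,0,0,0,0],
  [1.5,0.06,0,0,0,0,0],
  [1.85,0.06,0,0,0,0,0],
  [1.95,0.06,0,0,0,0,0],
  [1.95,0.06,0,0,0,0,0],
  [1.95,0.06,0,0,0,0,0],
])

```text
time: 2.03
position: [0.5026, 0.2097, 0.1552]
tool_rot: [0.348, 1.542, -0.347]
wrist_force: [0.5, -0.1, -0.7]
finger_gap: 0.0005
```

Emit:
send_rows([
  [0.1,0,0,0,0,0,0],
  [0.2,0,0,0,0,0,0],
  [0.3,0,0,0,0,0,0],
  [0.4,0,0,0,0,0,0],
  [0.5,0,0,0,0,0,0],
  [0.55,0,0,0,0,0,0],
  [0.58,0,0,0,0,0,0],
  [0.58,0,0,0,0,0,0],
  [0.58,0,0,0,0,0,0],
])

```text
time: 2.78
position: [0.5035, 0.2092, 0.1331]
tool_rot: [0.351, 1.54, -0.347]
wrist_force: [-0.8, 0.1, 8.6]
finger_gap: 0.0008
```

Emit:
send_rows([
  [0.06,0,0,0,0,0,0],
  [0.1,0,0,0,0,0,0],
  [0.13,0,0,0,0,0,0],
  [0.13,0,0,0,0,0,0],
  [0.13,0,0,0,0,0,0],
])

```text
time: 3.2
position: [0.5035, 0.2092, 0.1302]
tool_rot: [0.351, 1.54, -0.346]
wrist_force: [-4.9, -1.9, 22.3]
finger_gap: 0.0007
```

The force jumped to 22 N, above the 11 N spring, with the tip at z = 0.116, so the plunger is on its stop. I hold briefly and then lift.

Emit:
send_rows([
  [0,0,0,0,0,0,0],
  [0,0,0,0,0,0,0],
  [-0.2,0,0,0,0,0,0],
  [-0.5,0,0,0,0,0,0],
  [-1.0,0,0,0,0,0,0],
  [-1.7,0,0,0,0,0,0],
  [-2.4,0,0,0,0,0,0],
  [-2.7,0,0,0,0,0,0],
  [-2.7,0,0,0,0,0,0],
  [-2.7,0,0,0,0,0,0],
])

```text
time: 4.03
position: [0.5026, 0.2083, 0.2344]
tool_rot: [0.349, 1.542, -0.349]
wrist_force: [-0.1, -0.1, -0.5]
finger_gap: 0.0002
```

Run:
```python
from h import *
s=arm.get_state();c=arm.calibration("wrist")
w=arm.camera("wrist");t=arm.camera("scene")
print({k:np.round(s[k],4).tolist() for k in("time","position","wrist_force")})
a=cv2.imread("pics/scene0.png")[150:270,190:340,::-1]
im=np.hstack([cv2.resize(a,(400,320)),cv2.resize(t[150:270,190:340],(400,320))])
d=cv2.absdiff(a,t[150:270,190:340]).max(2);ys,xs=np.where(d>60);print(len(xs), xs.min()+190 if len(xs) else 0,xs.max()+190 if len(xs) else 0,ys.min()+150 if len(xs) else 0,ys.max()+150 if len(xs) else 0)
cv2.imwrite("pics/after.png",im[:,:,::-1])
```

```text
{'time': 4.0333, 'position': [0.5026, 0.2083, 0.2344], 'wrist_force': [-0.102, -0.0991, -0.4678]}
705 200 261 206 263
```

View pics/after.png

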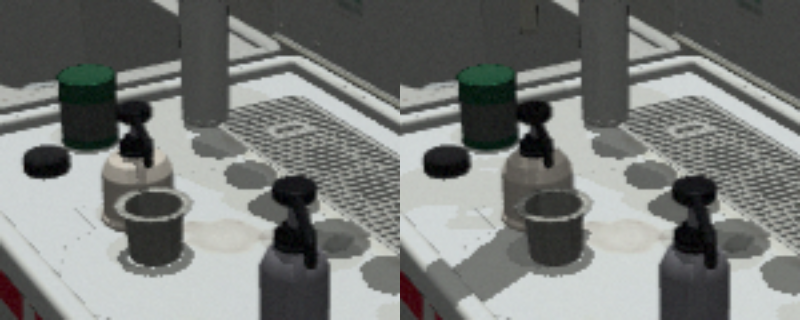

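The before and after views match: the squat head is fully up at (135,110) and (535,110), and the strainer is unmoved and upright. Only the arm's shadow differs. I'm handing in.

```bash
python3 -c "
from cell import arm
print(arm.close_job())"
```

```text
the job is handed in; nothing more can be done
None
```

The strainer stood under the squat white pump, so I pressed that pump's head with the closed fingertips until it bottomed. I then lifted clear and handed the job in at about 4 s of the 32 s limit; it gave no verdict.

- **Press:** the fingertips reached z = 0.116 m, which is the 18 mm stop. The force rose to 22 N, above the spring's 11 N, and stayed well under 40 N.
- **After lifting:** the wrist force was about 0 N, and the fingertips were about 86 mm above the head. The before and after pictures show the head fully up again and the strainer upright and unmoved. The tall pump was not touched; only the arm's shadow differed.
- **Disagreement:** the wrist camera and the top camera placed the head about 5 mm apart. I pressed between the two, which the 40 mm head allows for.

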